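# Change over a centre fixture and bolt it

## Task

Change over the centre fixture: draw its lock bolt, slide back the tailstocks you need, take out the finished (drilled) tubes and lay them flat in the tray, not on top of each other. Put the two new tubes from the bench each into a station of its own, the lug end at the fixed centre, and push the tailstock home so that the tube is held on both centres. When both are held and any empty station's tailstock is pushed forward too, slide the bolt fully back into its keeper and let go; leave the drill, the jar and the tape measure alone.

Things in the scene. Friction and masses are not known exactly. Their poses are not given: they have to be found in the camera images.
- fixture: three-station centre fixture fixed on the bench, grey base 290 x 255 x 15 mm. Origin on the bench under the middle of station 1; z up. Stations 0, 1, 2 at x = -70, 0, +70 mm, each takes a tube along y: fixed cone centres on a dark block (20 mm thick, top z 69 mm) on the -y side, sliding tailstocks on the +y side, all cone axes at z 55 mm. A held tube's middle is at y = 0
- seat0 (a point): middle of a held tube's axis in station 0; axes as the fixture's. The fixed cone's tip is 52 mm from here towards -y, pointing +y: 7 mm across at the tip, 22 mm at its root 13 mm back; 6 to 8 mm of it ends up inside the tube. Two saddles (12 mm long, at fixture y = -26 and +26 mm, floor z 43.5, cheeks 27 mm apart, 51 high) carry the tube in line with the cones; it slides in them
- tail0 (a joint): slide of tailstock 0 along fixture +y, m: 0 = fully forward (station empty), about 0.006 = home on a tube that is fully on both cones, 0.045 = fully open. Stays where left (6 N friction). It must be 0.030 or more open to lay a tube in from above clear of both cones; the bolt passes behind it when below 0.008
- tail0_tip (a point): tip of tailstock 0's cone (as the fixed one, but pointing -y); axes as the fixture's. Its block is 28 mm wide along x, 40 mm long, top at z 71 mm; on it stands a dark handle post 14 x 14 mm, 40 mm tall, top at z 111 mm, its centre 45 mm behind this tip (towards +y)
- seat1 (a point): middle of a held tube's axis in station 1; axes as the fixture's. The fixed cone's tip is 52 mm from here towards -y, pointing +y: 7 mm across at the tip, 22 mm at its root 13 mm back; 6 to 8 mm of it ends up inside the tube. Two saddles (12 mm long, at fixture y = -26 and +26 mm, floor z 43.5, cheeks 27 mm apart, 51 high) carry the tube in line with the cones; it slides in them
- tail1 (a joint): slide of tailstock 1 along fixture +y, m: 0 = fully forward (station empty), about 0.006 = home on a tube that is fully on both cones, 0.045 = fully open. Stays where left (6 N friction). It must be 0.030 or more open to lay a tube in from above clear of both cones; the bolt passes behind it when below 0.008
- tail1_tip (a point): tip of tailstock 1's cone (as the fixed one, but pointing -y); axes as the fixture's. Its block is 28 mm wide along x, 40 mm long, top at z 71 mm; on it stands a dark handle post 14 x 14 mm, 40 mm tall, top at z 111 mm, its centre 45 mm behind this tip (towards +y)
- seat2 (a point): middle of a held tube's axis in station 2; axes as the fixture's. The fixed cone's tip is 52 mm from here towards -y, pointing +y: 7 mm across at the tip, 22 mm at its root 13 mm back; 6 to 8 mm of it ends up inside the tube. Two saddles (12 mm long, at fixture y = -26 and +26 mm, floor z 43.5, cheeks 27 mm apart, 51 high) carry the tube in line with the cones; it slides in them
- tail2 (a joint): slide of tailstock 2 along fixture +y, m: 0 = fully forward (station empty), about 0.006 = home on a tube that is fully on both cones, 0.045 = fully open. Stays where left (6 N friction). It must be 0.030 or more open to lay a tube in from above clear of both cones; the bolt passes behind it when below 0.008
- tail2_tip (a point): tip of tailstock 2's cone (as the fixed one, but pointing -y); axes as the fixture's. Its block is 28 mm wide along x, 40 mm long, top at z 71 mm; on it stands a dark handle post 14 x 14 mm, 40 mm tall, top at z 111 mm, its centre 45 mm behind this tip (towards +y)
- bolt (a joint): lock bolt in a track along x behind the tailstocks (fixture y = 113 mm), slides to fixture +x, m: 0 = drawn, 0.040 = fully in its keeper, a dark staple at x = +108 mm. Beyond 0.018 its three teeth (top z 60 mm) pass behind the tailstock blocks; any tailstock that is not home, empty or not, stops it there. 5 N friction
- bolt_post (a point): centre of the top of the bolt's dark handle post: 14 x 14 mm, 92 mm tall, top at z 120 mm, at the bolt's end nearest the robot
- tubeA: square steel tube 22 x 22 mm, 120 mm long, open 16 x 16 mm inside. Origin at the middle of its axis, x along the tube; a flat lug (16 mm long, 5 mm thick) stands 18 mm up from its +z face, centred 45 mm from the middle towards +x. A new one, not drilled, lying on the bench
- tubeB: square steel tube 22 x 22 mm, 120 mm long, open 16 x 16 mm inside. Origin at the middle of its axis, x along the tube; a flat lug (16 mm long, 5 mm thick) stands 18 mm up from its +z face, centred 45 mm from the middle towards +x. A new one, not drilled, lying on the bench
- tubeD: square steel tube 22 x 22 mm, 120 mm long, open 16 x 16 mm inside. Origin at the middle of its axis, x along the tube; a flat lug (16 mm long, 5 mm thick) stands 18 mm up from its +z face, centred 45 mm from the middle towards +x. A finished one, with two drilled 10 mm holes, held in station 0 at the start; may be absent
- tubeE: square steel tube 22 x 22 mm, 120 mm long, open 16 x 16 mm inside. Origin at the middle of its axis, x along the tube; a flat lug (16 mm long, 5 mm thick) stands 18 mm up from its +z face, centred 45 mm from the middle towards +x. A finished one, with two drilled 10 mm holes, held in station 1 at the start; may be absent
- tubeF: square steel tube 22 x 22 mm, 120 mm long, open 16 x 16 mm inside. Origin at the middle of its axis, x along the tube; a flat lug (16 mm long, 5 mm thick) stands 18 mm up from its +z face, centred 45 mm from the middle towards +x. A finished one, with two drilled 10 mm holes, held in station 2 at the start; may be absent
- tray: open metal tray fixed on the bench, 240 (x) x 170 (y) x 28 mm high outside, walls and floor 4 mm. Origin under its centre
- drill: cordless drill standing on its battery pack, about 120 x 75 x 190 mm; a bystander, origin under it
- screw_jar: jar, 68 mm across, 85 mm tall; a bystander, origin under it
- tape: tape measure, 75 x 42 x 70 mm; a bystander, origin under it
Mind the look-alikes: they are no part of the job. Leave any blue or red look-alike of the tubeF alone.

How it is judged:
On the way, in this order (a step that is already met when the one before it is completed fails the run):
1. the lock bolt is drawn clear of the tailstocks (value of joint bolt below 0.016 m), for 0.2 s.
2. both new tubes are held between the two centres of a station, lug end at the fixed centre (((distance between tubeA and seat0 below 0.006 m and angle between the x axis of tubeA and the y axis of fixture, either way round below 0.08 rad and x of tail0_tip in the frame of tubeA between -0.057 and -0.04 m) or (distance between tubeA and seat1 below 0.006 m and angle between the x axis of tubeA and the y axis of fixture, either way round below 0.08 rad and x of tail1_tip in the frame of tubeA between -0.057 and -0.04 m) or (distance between tubeA and seat2 below 0.006 m and angle between the x axis of tubeA and the y axis of fixture, either way round below 0.08 rad and x of tail2_tip in the frame of tubeA between -0.057 and -0.04 m)) and ((distance between tubeB and seat0 below 0.006 m and angle between the x axis of tubeB and the y axis of fixture, either way round below 0.08 rad and x of tail0_tip in the frame of tubeB between -0.057 and -0.04 m) or (distance between tubeB and seat1 below 0.006 m and angle between the x axis of tubeB and the y axis of fixture, either way round below 0.08 rad and x of tail1_tip in the frame of tubeB between -0.057 and -0.04 m) or (distance between tubeB and seat2 below 0.006 m and angle between the x axis of tubeB and the y axis of fixture, either way round below 0.08 rad and x of tail2_tip in the frame of tubeB between -0.057 and -0.04 m))), for 0.2 s.
3. the lock bolt is in its keeper behind the tailstocks (value of joint bolt above 0.036 m), for 0.2 s.
At the end, for the whole second after the job is handed in: both new tubes held in stations, middle within 6 mm of the seat, in line within 0.08 rad, lug end at the fixed cone, tailstock cone 3 mm or more inside; the finished tubes flat in the tray; all tailstocks closed to below 9 mm; the bolt 36 of 40 mm in or more; all at rest (all of step 2 and x of tubeD in the frame of tray between -0.11 and 0.11 m and y of tubeD in the frame of tray between -0.07 and 0.07 m and height (world z) of each of tubeD, tubeE, tubeF below 0.022 m and x of tubeE in the frame of tray between -0.11 and 0.11 m and y of tubeE in the frame of tray between -0.07 and 0.07 m and x of tubeF in the frame of tray between -0.11 and 0.11 m and y of tubeF in the frame of tray between -0.07 and 0.07 m and value of joint each of tail0, tail1, tail2 below 0.009 m and value of joint bolt above 0.036 m and linear speed of each of tubeA, tubeB, tubeD, tubeE, tubeF below 0.02 m/s); the robot touches nothing.
It fails at once if a bystander is moved by more than 4 cm (distance of any of drill, screw_jar, tape from where it was at the start of the episode above 0.04 m).
Of tubeD, tubeE, tubeF only 1 to 2 are there at a start; the rules pass over those that are not, and their reading is None.
At some moment in a run one of tubeA, tubeB may be knocked a few centimetres aside while the robot is not near it.
Once in a run the grip may slacken for a moment while it holds something.
It also fails if it takes over 208 s, if anything falls off the work surface, if the arm or the gripper's body presses on something with over 40 N, if the wrist force passes 120 N, or if a joint passes its speed limit or range.

## Robot

A 7-joint arm with a two-finger parallel gripper is mounted at the origin on the work surface. World frame = base frame: x ahead of the robot, y to its left, z up, the work surface at z = 0. Lengths are in m, angles in rad, forces in N, time in s.
With the tool pointing down it reaches from about 0.4 to 0.85 m from the base axis. Payload 10.4 kg.
Tool frame: the origin (TCP) lies between the finger pads; the fingertips stand 19 mm ahead of it and the grasp point (between the pads) is the TCP (manip.tips_ahead is the distance from the TCP to the fingertips, in m); z points along the fingers, y is the line along which they close (so a half turn about z gives the same grasp; the last joint's range is limited). The gripper opens to 85 mm and grips with 20 to 120 N. Pads are 22 mm wide; open, the fingers measure 114 mm over their backs; the gripper's body (76 mm by 85 mm) begins 54 mm behind the grasp point. The pads swing forward as they close: fully open they stand 13 mm farther back than shut.
Start: joints at [1.216, 0.332, -0.065, 1.46, 0.022, 1.35, -0.088], TCP at [0.204, -0.591, 0.25] pointing down, gripper open.
Joint ranges: [-2.6, 2.6], [-0.5, 2.12], [-1.47, 1.34], [0.16, 2.42], [-1.27, 4.41], [0.06, 2.06], [-2.6, 2.6]. Speed limits (rad/s): [2.22, 2.22, 2.79, 2.79, 3.14, 3.14, 3.14].

## Interface

Orientations are given as a unit quaternion [x, y, z, w].
In Python, from workcell import manip, viewer gives the robot as it stands.
- The arm moves only by the tool arm_command, never from a script. Its argument "series" is text: rows parted by semicolons, each of 5 numbers parted by spaces: the closure, from 0 (fully open) to 1 (shut), then the shift along the tool's x, y, z normalised to -1 to 1, where 1 is 0.4 m, then the turn about the tool's z normalised to -1 to 1, where 1 is 180 degrees. In form: jaw tx ty tz spin; .... A call has exactly 10 rows; each row shifts and turns the commanded pose from where the row before left it, along the tool's axes as they then stand; what a row does not reach is not made up. A row lasts 1/8 s, in which the tool goes at most 62.5 mm and 10.7 degrees, less where a joint would pass 70% of its speed; a pose out of reach is approached as far as the arm can. A call with a number of a shift or a turn outside -1 to 1 is refused whole. A call with a gripper value outside its range is refused whole. The fingers move at their own pace and stop on an object; "newtons" is the grip in N (left out, the last holds). Time passes only in rows, so rows that do not move let the fingers close, or fill a call up. It gives the time, the measured TCP pose, the force, the opening and the grip force at its end, in the units of the state.
- manip.get_obs(): the state, without advancing time (a new reading comes with each control period).
- viewer.camera(name): name is "side" or "top"; returns a dict with "pixels" (420x560x3 uint8, red, green, blue), "intrinsics" (3x3 intrinsics, pixels), "D" ([k1, k2, p1, p2, k3] as OpenCV has them; the pictures are not rectified), "extrinsics" (4x4, takes a point from world to camera coordinates). Camera axes: x right, y up, looking along -z (the intrinsics and any distortion apply to the point x, -y, -z); pixel columns grow to the right and rows downward; lengths in m; the calibration is good to about 2 mm. A picture is of the moment at which its call begins. There is no depth.
- manip.hand_in(): hands the job in; it is judged then, once.
The state is a dict: "clock": time; "joint_pos": joint angles; "joint_velocities": joint speeds; "tau": joint torques, N m; "position": TCP position; "ee_rot": TCP orientation; "ft_force": force on the tool from outside, world axes, zero at the start; "torque": the same for the moment, N m; "grip_width": opening from 0.0 (shut) to 1.0 (fully open); "grasp_force": force on a finger pad.
Only numpy, scipy, OpenCV 4.12 (cv2) and the standard library are available. Lean on these libraries where they do the work, as an engineer would, in place of code of your own. Each camera call takes 0.05 s, during which the arm holds its last target. There are 200 camera calls.

## Working session

There is one attempt and no reset: what is moved stays moved. The work goes in short steps, Python scripts to look and compute and a tool call to move; the robot and the scene stay as the last step left them, time stands still between calls to the robot, and variables do not carry over. Pictures are saved under pics/ and viewed, at most 14 in all, crops included, and the job is handed in when it is done.

Besides the shell and the picture viewer there is one more tool, called as name(argument=value, ...), one argument or row to a line, values as JSON. arm_command: Moves the arm, as the interface text tells. Scaled input: -1 to 1 covers 0.4 m each way for a shift and 180 degrees each way for a turn. Its arguments: {"type":"object","properties":{"series":{"type":"string"},"newtons":{"type":"number"}},"required":["series"]}

```bash
mkdir -p pics; cat > h.py <<'E'
import numpy as np, cv2
from workcell import manip, viewer
def cam(n):
    c=viewer.camera(n); return c
def snap(n,f):
    c=cam(n); cv2.imwrite(f,cv2.cvtColor(np.asarray(c["pixels"]),cv2.COLOR_RGB2BGR)); np.savez('%s.npz'%n,**c); return c
def ld(n): return dict(np.load('%s.npz'%n))
def ray(c,uv):
    p=cv2.undistortPoints(np.array([[uv]],float),c["intrinsics"],c["D"])[0,0]
    E=c["extrinsics"]; R=E[:3,:3]; o=-R.T@E[:3,3]
    return o,R.T@np.array([p[0],-p[1],-1.0])
def at(c,uv,z):
    o,d=ray(c,uv); return o+d*(z-o[2])/d[2]
def proj(c,P):
    E=c["extrinsics"]; q=np.atleast_2d(P)@E[:3,:3].T+E[:3,3]; q=q*[1,-1,-1]
    return cv2.projectPoints(q,np.zeros(3),np.zeros(3),c["intrinsics"],c["D"])[0][:,0]
E
python3 - <<'E'
from h import *
for n in("side","top"):
    c=snap(n,f"pics/{n}0.png"); R=c["extrinsics"][:3,:3]; print(n,-R.T@c["extrinsics"][:3,3],c["intrinsics"][0,0],c["D"], -R[2])
print(manip.get_obs())
E
```

```text
side [0.25362041 1.21769236 1.06990153] 479.1145966998681 [-0.12746743  0.          0.          0.          0.        ] [ 0.16881624 -0.76362782 -0.6231963 ]
top [0.46350458 0.0461163  1.26792465] 416.9037950082536 [-0.03883107  0.          0.          0.          0.        ] [ 0.04685141 -0.00925602 -0.99885898]
{'clock': 0.1, 'joint_pos': array([ 1.21638504,  0.33284769, -0.06473215,  1.46087556,  0.02160733,
        1.34991501, -0.0885333 ]), 'joint_velocities': array([ 2.91419104e-04, -1.40885057e-04,  5.26131288e-04, -4.22842901e-03,
       -1.62740381e-05,  1.84271440e-03,  3.74852697e-05]), 'tau': array([ 2.26128839e-03, -6.26748562e+01,  4.98431653e-02, -3.92429209e+01,
        1.63208490e-02,  7.04912425e-03, -2.71536709e-05]), 'position': array([ 0.2035045 , -0.59059626,  0.2495625 ]), 'ee_rot': array([ 9.86267461e-01,  1.65154597e-01, -1.40055640e-04, -6.60113380e-04]), 'ft_force': array([ 0.0917905, -0.1516737,  0.611034 ]), 'torque': array([ 0.00027124, -0.02562735, -0.01056037]), 'grasp_force': 0.0, 'grip_width': 0.9991525862744163}
```

View pics/side0.png

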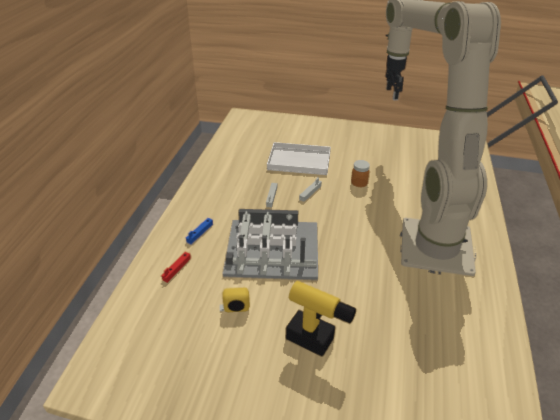

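View pics/top0.png

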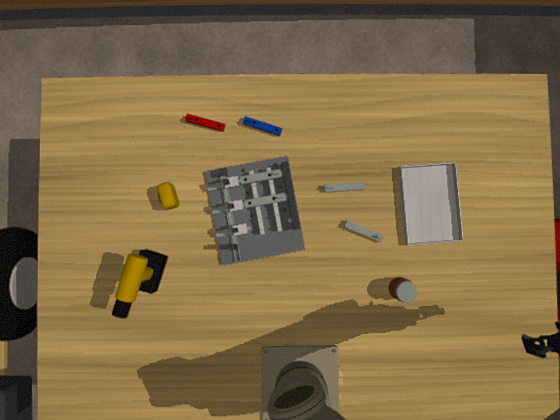

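Both views show the fixture at top (255,210), with grey tubes at (342,187) and (362,231). There are blue and red look-alikes at (262,126) and (205,122), which I leave alone. The tray is at (430,203). I'll enlarge the fixture and the tubes.

```bash
python3 - <<'E'
from h import *
def crop(n,x0,y0,w,h,s,f):
    p=ld(n)["pixels"][y0:y0+h,x0:x0+w]; cv2.imwrite(f,cv2.cvtColor(cv2.resize(p,None,fx=s,fy=s,interpolation=cv2.INTER_CUBIC),cv2.COLOR_RGB2BGR))
crop("top",195,145,200,130,4,"pics/c1.png")
crop("side",215,170,115,115,5,"pics/c2.png")
E
```

```text
(no output)
```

View pics/c1.png

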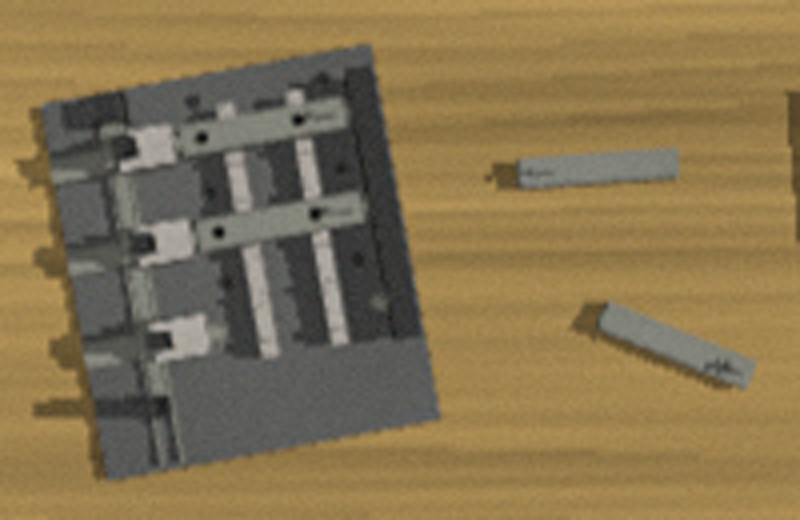

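View pics/c2.png

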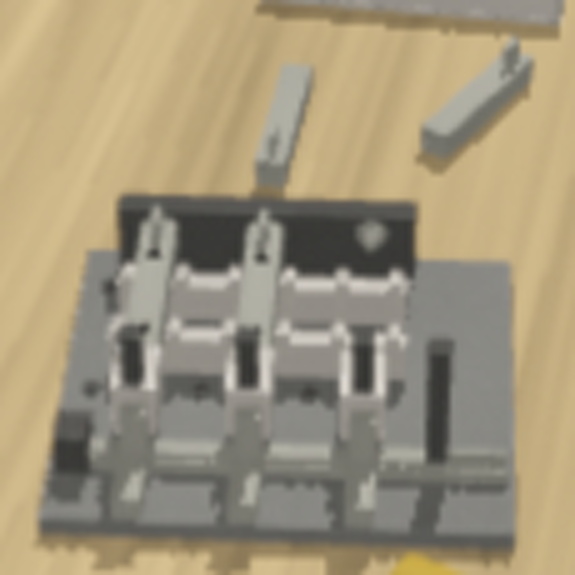

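Top crop: finished tubes sit in station 2 (265,125) and station 1 (280,222), each with two holes. Station 0 (180,335), nearest the robot, is empty. The two grey undrilled tubes on the bench are at crop (600,168), lug on the left, and (677,343), lug on the right. The bolt post is at (160,405). The coloured ones have holes and the wrong colour, so they are not part of the job.

```bash
cat > fit.py <<'E'
from h import *
from scipy.optimize import least_squares
T,S=ld("top"),ld("side")
ct=lambda p:(195+(p[0]+.5)/4-.5,145+(p[1]+.5)/4-.5)
cs=lambda p:(215+(p[0]+.5)/5-.5,170+(p[1]+.5)/5-.5)
H,W=.145,.1275
base=[(1,1),(1,-1),(-1,-1),(-1,1)]
tb=[(45,105),(372,45),(438,418),(108,478)]; sb=[(42,527),(90,252),(510,265),(515,533)]
pts=[("t",(200,240),(0,.06,.066)),("t",(365,208),(0,-.06,.066)),("t",(180,138),(.07,.06,.066)),("t",(350,112),(.07,-.06,.066)),
("s",(365,330),(0-.07,.098-.006,.111)),("s",(247,330),(0,.098,.111)),("s",(132,330),(.07,.098,.111))]
def w(p,f): 
    c,s=np.cos(p[2]),np.sin(p[2]); return np.array([p[0]+c*f[0]-s*f[1],p[1]+s*f[0]+c*f[1],f[2]])
def res(p):
    r=[]
    for b,a,q in zip(base,tb,sb):
        f=(b[0]*H+p[3],b[1]*W+p[4],.015)
        r+=list(proj(T,w(p,f))[0]-ct(a))
        r+=list(proj(S,w(p,f))[0]-cs(q))
    for k,uv,f in pts: r+=list(proj(T if k=="t" else S,w(p,f))[0]-(ct if k=="t" else cs)(uv))
    return np.array(r)
p=least_squares(res,[.45,.15,.17,-.02,0],loss="soft_l1").x
if __name__=="__main__":
    print(p.round(4)); print(res(p).round(1).reshape(-1,2).tolist())
    for z in(.12,): print("boltpost side",at(S,cs((440,346)),.12))
    bp=at(S,cs((440,346)),.12)-[p[0],p[1],0]; c,s=np.cos(p[2]),np.sin(p[2]); print("fix",c*bp[0]+s*bp[1],-s*bp[0]+c*bp[1])
    for n,a,b in (("tub1",[(520,173),(678,164)],0),("tub2",[(603,314),(750,372)],0)):
        A=[at(T,ct(q),.022) for q in a]; print(n,A,np.linalg.norm(A[0]-A[1]))
    for q in [(401,167),(455,163),(462,240),(406,244)]: print("tray",at(T,q,.028)[:2].round(3))
    from workcell import manip
E
python3 fit.py
```

```text
[ 0.5497  0.0965  0.1711 -0.0193  0.0386]
[[-1.4, -0.5], [-1.3, -1.5], [-0.2, -0.7], [-0.2, -0.9], [0.9, 0.5], [0.6, -0.8], [-0.4, 1.1], [0.5, 0.8], [0.2, -0.8], [-0.2, -0.3], [0.9, 0.9], [-0.8, -0.0], [0.2, -0.0], [0.2, 0.5], [-0.1, -0.2]]
boltpost side [0.41767534 0.18948927 0.12      ]
fix -0.11426088070843822 0.11411841102733435
tub1 [array([ 0.58744678, -0.08016098,  0.022     ]), array([ 0.59299519, -0.19936132,  0.022     ])] 0.1193294077307355
tub2 [array([ 0.48088897, -0.14065298,  0.022     ]), array([ 0.43612226, -0.25030065,  0.022     ])] 0.11843423686525177
tray [ 0.648 -0.311]
tray [ 0.658 -0.476]
tray [ 0.426 -0.49 ]
tray [ 0.416 -0.32 ]
```

```bash
cat > st.py <<'E'
# prints TCP in fixture frame (mm), psi deg; optional args: world target x y psi -> delta in tool units
from h import *; import sys
F=[.5497,.0965,.1711]
o=manip.get_obs(); q=o["ee_rot"]; a=np.array(o["position"])
from scipy.spatial.transform import Rotation as Ro
R=Ro.from_quat(q).as_matrix(); psi=np.degrees(np.arctan2(R[1,0],R[0,0]))
c,s=np.cos(F[2]),np.sin(F[2]); d=a[:2]-F[:2]
print("t",round(o["clock"],2),"world",(a*1e3).round(1),"fix",round(1e3*(c*d[0]+s*d[1]),1),round(1e3*(-s*d[0]+c*d[1]),1),"psi",psi.round(2),"tilt",np.degrees(np.arccos(-R[2,2])).round(2),"f",o["ft_force"].round(1),"w",round(o["grip_width"]*85,1),"g",o["grasp_force"].round(1),"j7",o["joint_pos"][6].round(2))
E
echo ok
```

```text
ok
```

arm_command(
  series="0.5 0 0 0 -0.056; 0.5 0 0 0 -0.056; 0.5 0 0 0 -0.056; 0.5 0 0 0 -0.056; 0.5 0 0 0 -0.056; 0.5 0 0 0 -0.056; 0.5 0 0 0 -0.056; 0.5 0 0 0 -0.056; 0.5 0 0.15 0 0; 0.5 0 0.15 0 0",
  newtons=60,
)

```text
clock: 1.35
position: [0.3225, -0.5708, 0.2501]
ee_rot: [0.646, 0.763, -0.0, -0.0]
ft_force: [0.4, -0.4, 0.3]
grip_width: 0.501
grasp_force: 0.0
```

arm_command(
  series="0.5 0 0.14 0 0; 0.5 0 0.14 0 0; 0.5 0 0.14 0 0; 0.5 0 0.14 0 0; 0.5 0.12 0 0 0; 0.5 0.12 0 0 0; 0.5 0.12 0 0 0; 0.5 0.12 0 0 0; 0.5 0.12 0 0 0; 0.5 0.12 0 0 0",
)

```text
clock: 2.6
position: [0.4939, -0.2477, 0.25]
ee_rot: [0.645, 0.764, -0.0, -0.0]
ft_force: [0.1, -0.5, 0.5]
grip_width: 0.499
grasp_force: 0.0
```

```bash
python3 st.py
```

```text
Traceback (most recent call last):
  File "st.py", line 8, in <module>
    print("t",round(o["clock"],2),"world",(a*1e3).round(1),"fix",round(1e3*(c*d[0]+s*d[1]),1),round(1e3*(-s*d[0]+c*d[1]),1),"psi",psi.round(2),"tilt",np.degrees(np.arccos(-R[2,2])).round(2),"f",o["ft_force"].round(1),"w",round(o["grip_width"]*85,1),"g",o["grasp_force"].round(1),"j7",o["joint_pos"][6].round(2))
                                                                                                                                                                                                                                                             ^^^^^^^^^^^^^^^^^^^^^^
AttributeError: 'float' object has no attribute 'round'
```

arm_command(
  series="0.5 0.138 0 0 0; 0.5 0.138 0 0 0; 0.5 0.138 0 0 0; 0.5 0.138 0 0 0; 0.5 0.138 0 0 0; 0.5 0.138 0 0 0; 0.5 0.138 0 0 0; 0.5 0.138 0 0 0; 0.5 0 0 0.12 0; 0.5 0 0 0.12 0",
)

```text
clock: 3.85
position: [0.4204, 0.1866, 0.1533]
ee_rot: [0.645, 0.764, 0.0, 0.001]
ft_force: [0.8, -1.4, -0.7]
grip_width: 0.507
grasp_force: 0.0
```

```bash
sed -i 's/o\["grasp_force"\].round(1)/round(float(o["grasp_force"]),1)/' st.py; python3 st.py; python3 -c "
from h import *
c=snap('side','pics/s1.png'); p=c['pixels'][130:330,200:420]; cv2.imwrite('pics/s1.png',cv2.cvtColor(cv2.resize(p,None,fx=3,fy=3,interpolation=2),4))"
```

```text
t 3.85 world [420.4 186.6 153.3] fix -112.1 110.8 psi 99.72 tilt 0.08 f [ 0.8 -1.4 -0.7] w 43.1 g 0.0 j7 -0.43
```

View pics/s1.png

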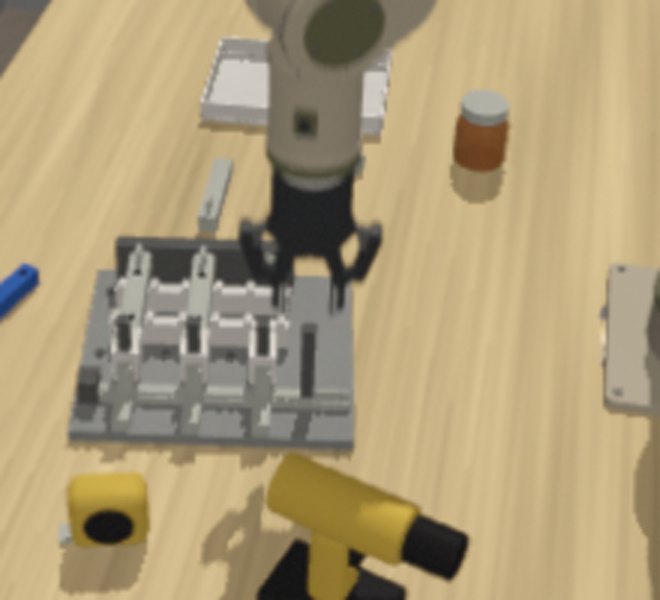

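The gripper straddles the bolt post, with fingertips at about (280,300) and (340,300) and the post top at (308,326). I'll lower, grip and draw.

arm_command(
  series="0.5 0.005 -0.004 0.06 0; 0.5 0 0 0.06 0; 1 0 0 0 0; 1 0 0 0 0; 1 0 0 0 0; 1 0 0 0 0; 1 0 -0.03 0 0; 1 0 -0.03 0 0; 1 0 -0.03 0 0; 1 0 0 0 0",
)

```text
clock: 5.15
position: [0.383, 0.1816, 0.1071]
ee_rot: [0.645, 0.764, 0.0, 0.001]
ft_force: [-5.2, -1.3, 9.2]
grip_width: 0.153
grasp_force: 61.4
```

```bash
python3 st.py; python3 -c "
from h import *
c=snap('side','pics/s2.png'); p=c['pixels'][130:330,200:420]; cv2.imwrite('pics/s2.png',cv2.cvtColor(cv2.resize(p,None,fx=3,fy=3,interpolation=2),4))"
```

```text
t 5.15 world [383.  181.6 107.1] fix -149.8 112.3 psi 99.65 tilt 0.09 f [-5.2 -1.3  9.2] w 13.0 g 61.4 j7 -0.46
```

View pics/s2.png

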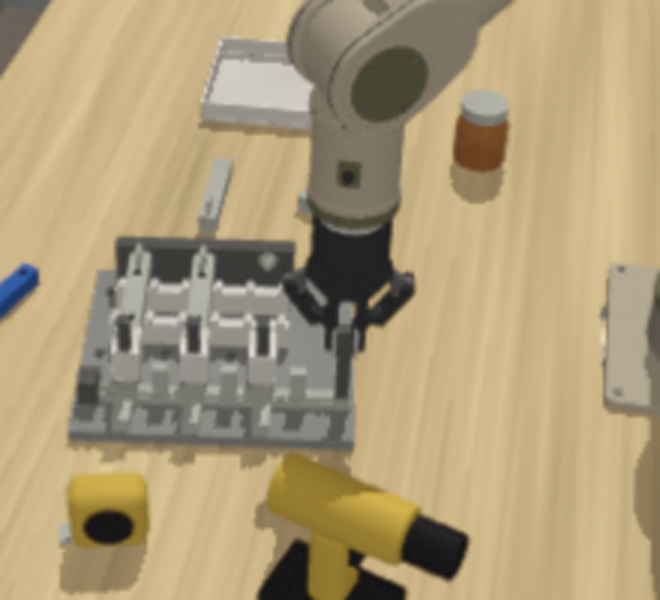

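The bolt is drawn: its teeth now stand between the tailstock blocks. Next is tail1.

arm_command(
  series="0.5 0 0 0 0; 0.5 0 0 0 0; 0.5 0 0 -0.06 0; 0.5 0 0 -0.07 0; 0.5 -0.037 0.094 0 0; 0.5 0 0.094 0 0; 0.5 0 0.094 0 0; 0.5 0 0.093 0 0; 0.5 0 0 0.07 0; 0.5 0 0 0.07 0",
)

```text
clock: 6.45
position: [0.5338, 0.1924, 0.1012]
ee_rot: [0.645, 0.764, 0.0, -0.0]
ft_force: [0.8, 0.1, -0.2]
grip_width: 0.5
grasp_force: 0.0
```

arm_command(
  series="1 0 0 0 0; 1 0 0 0 0; 1 0 0 0 0; 1 0 0 0 0; 1 0.03 0 0 0; 1 0.03 0 0 0; 1 0.03 0 0 0; 1 0.01 0 0 0; 1 0 0 0 0; 1 0 0 0 0",
)

```text
clock: 7.7
position: [0.5279, 0.2305, 0.1028]
ee_rot: [0.646, 0.764, 0.0, 0.001]
ft_force: [7.3, -1.5, -11.8]
grip_width: 0.152
grasp_force: 60.7
```

```bash
python3 st.py
```

```text
t 7.7 world [527.9 230.5 102.8] fix 1.3 135.7 psi 99.57 tilt 0.11 f [  7.3  -1.5 -11.8] w 12.9 g 60.7 j7 -0.61
```

arm_command(
  series="0.5 0 0 0 0; 0.5 0 0 0 0; 0.5 0 0 -0.07 0; 0.5 0 0 -0.06 0; 0.5 -0.045 0.085 0 0; 0.5 -0.05 0.087 0 0; 0.5 0 0 0.07 0; 0.5 0 0 0.065 0; 0.5 0 0 0 0; 1 0 0 0 0",
)

```text
clock: 8.95
position: [0.6014, 0.2063, 0.1019]
ee_rot: [0.645, 0.764, 0.001, 0.0]
ft_force: [0.1, -0.5, -0.2]
grip_width: 0.299
grasp_force: 0.0
```

arm_command(
  series="1 0 0 0 0; 1 0 0 0 0; 1 0 0 0 0; 1 0.03 0 0 0; 1 0.03 0 0 0; 1 0.03 0 0 0; 1 0.008 0 0 0; 1 0 0 0 0; 0.5 0 0 0 0; 0.5 0 0 0 0",
)

```text
clock: 10.2
position: [0.5943, 0.2448, 0.101]
ee_rot: [0.645, 0.764, 0.0, 0.0]
ft_force: [-0.2, -0.1, -0.5]
grip_width: 0.499
grasp_force: 0.0
```

```bash
python3 st.py
```

```text
t 10.2 world [594.3 244.8 101. ] fix 69.2 138.5 psi 99.67 tilt 0.04 f [-0.2 -0.1 -0.5] w 42.4 g 0.0 j7 -0.59
```

arm_command(
  series="0.5 0 0 -0.075 0; 0.5 0 0 -0.075 0; 0.5 -0.115 0 0 0; 0.5 -0.115 0 0 0; 0.5 -0.116 0 0 0; 0.5 0 0.001 0.1 0; 0.5 0 0 0.1 0; 0.5 0 0 0.057 0; 0.5 0 0 0 0; 1 0 0 0 0",
)

```text
clock: 11.45
position: [0.6188, 0.1086, 0.0591]
ee_rot: [0.645, 0.764, 0.001, 0.001]
ft_force: [0.0, -0.8, 0.1]
grip_width: 0.303
grasp_force: 0.0
```

arm_command(
  series="1 0 0 0 0; 1 0 0 0 0; 1 0 0 0 0; 1 0.02 0 0 0; 1 0.02 0 0 0; 1 0 0 0 0; 1 0 0 -0.03 0; 1 0 0 -0.07 0; 1 0 0 -0.1 0; 1 0 0 -0.1 0",
  newtons=70,
)

```text
clock: 12.7
position: [0.6148, 0.1236, 0.1788]
ee_rot: [0.645, 0.764, -0.0, -0.0]
ft_force: [-0.1, -0.1, -2.9]
grip_width: 0.241
grasp_force: 70.3
```

```bash
python3 st.py; python3 -c "
from h import *
c=snap('side','pics/s3.png'); p=c['pixels'][100:300,180:400]; cv2.imwrite('pics/s3.png',cv2.cvtColor(cv2.resize(p,None,fx=3,fy=3,interpolation=2),4))"
```

```text
t 12.7 world [614.8 123.6 178.8] fix 68.8 15.6 psi 99.65 tilt 0.04 f [-0.1 -0.1 -2.9] w 20.5 g 70.3 j7 -0.35
```

View pics/s3.png

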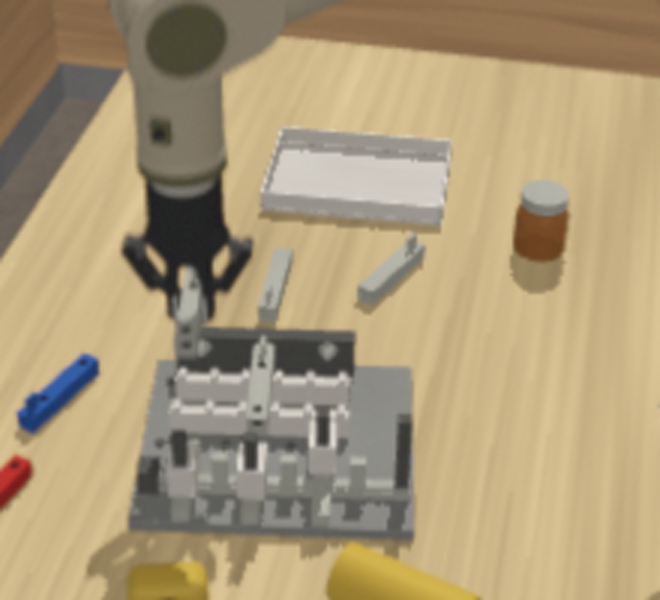

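Tube F is gripped and clear of the fixture, so I'll take it to the tray.

arm_command(
  series="1 -0.1275 -0.0265 0 0; 1 -0.1275 -0.0265 0 0; 1 -0.1275 -0.0265 0 0; 1 -0.1275 -0.0265 0 0; 1 -0.1275 -0.0265 0 0; 1 -0.1275 -0.0265 0 0; 1 -0.1275 -0.0265 0 0; 1 -0.1275 -0.0265 0 0; 1 -0.1275 -0.0265 0 0; 1 -0.1275 -0.0265 0 0",
  newtons=90,
)

```text
clock: 14.0
position: [0.5957, -0.3985, 0.1776]
ee_rot: [0.645, 0.764, -0.0, -0.0]
ft_force: [0.6, -1.0, -2.6]
grip_width: 0.241
grasp_force: 92.7
```

arm_command(
  series="1 0 0 0 0.041; 1 0 0 0.1 0; 1 0 0 0.1 0; 1 0 0 0.1 0; 1 0 0 0.05 0; 1 0 0 0 0; 1 0 0 0 0; 1 0 0 0 0; 1 0 0 0 0; 1 0 0 0 0",
)

```text
clock: 15.25
position: [0.5964, -0.3969, 0.038]
ee_rot: [0.693, 0.721, 0.0, 0.0]
ft_force: [-0.1, 0.1, -2.4]
grip_width: 0.238
grasp_force: 92.8
```

```bash
python3 st.py
```

```text
t 15.25 world [ 596.4 -396.9   38. ] fix -38.0 -494.2 psi 92.26 tilt 0.04 f [-0.1  0.1 -2.4] w 20.2 g 92.8 j7 0.32
```

arm_command(
  series="1 0 0 0.017 0; 1 0 0 0.017 0; 1 0 0 0 0; 0.5 0 0 0 0; 0.5 0 0 0 0; 0.5 0 0 0 0; 0.5 0 0 -0.1 -0.041; 0.5 0 0 -0.1 0; 0.5 0 0 -0.1 0; 0.5 0 0 -0.09 0",
)

```text
clock: 16.5
position: [0.5963, -0.3968, 0.1817]
ee_rot: [0.645, 0.764, 0.0, 0.0]
ft_force: [0.8, -0.7, -0.0]
grip_width: 0.5
grasp_force: 0.0
```

arm_command(
  series="0.5 0.1235 0.0095 0 0; 0.5 0.1235 0.0095 0 0; 0.5 0.1235 0.0095 0 0; 0.5 0.1235 0.0095 0 0; 0.5 0.1235 0.0095 0 0; 0.5 0.1235 0.0095 0 0; 0.5 0.1235 0.0095 0 0; 0.5 0.1235 0.0095 0 0; 0.5 0.1235 0.0095 0 0; 0.5 0.1235 0.0095 0 0",
)

```text
clock: 17.75
position: [0.5506, 0.0981, 0.1802]
ee_rot: [0.645, 0.764, 0.0, 0.0]
ft_force: [0.4, 0.5, 0.2]
grip_width: 0.498
grasp_force: 0.0
```

```bash
python3 st.py; python3 -c "
from h import *
c=snap('top','pics/t4.png'); p=c['pixels'][140:280,300:480]; cv2.imwrite('pics/t4.png',cv2.cvtColor(cv2.resize(p,None,fx=4,fy=4,interpolation=2),4))"
```

```text
t 17.75 world [550.6  98.1 180.2] fix 1.2 1.4 psi 99.64 tilt 0.05 f [0.4 0.5 0.2] w 42.4 g 0.0 j7 -0.3
```

View pics/t4.png

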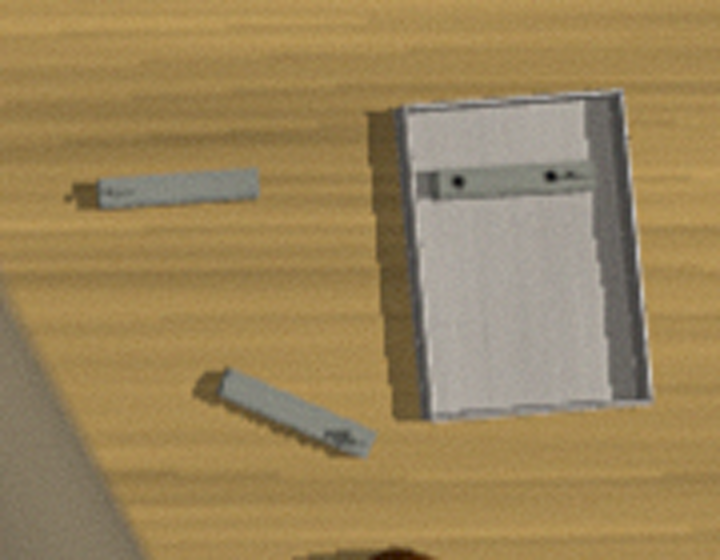

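Tube F lies flat in the tray at crop (515,180), and the new tubes have not moved. Tube E is next.

arm_command(
  series="0.5 0 -0.001 0.1 0; 0.5 0 0 0.1 0; 0.5 0 0 0.06 0; 0.5 0 0 0.045 0; 0.5 0 0 0 0; 1 0 0 0 0; 1 0 0 0 0; 1 0 0 0 0; 1 0 0 0 0; 1 0 0 0 0",
)

```text
clock: 19.05
position: [0.5513, 0.0968, 0.0593]
ee_rot: [0.645, 0.764, 0.001, 0.001]
ft_force: [-1.7, 0.3, 7.1]
grip_width: 0.238
grasp_force: 88.7
```

arm_command(
  series="1 0.02 0 0 0; 1 0.02 0 0 0; 1 0 0 0 0; 1 0 0 -0.03 0; 1 0 0 -0.07 0; 1 0 0 -0.1 0; 1 0 0 -0.1 0; 1 0 0 0 0; 1 0 0 0 0; 1 0 0 0 0",
)

```text
clock: 20.3
position: [0.5471, 0.112, 0.1766]
ee_rot: [0.645, 0.764, -0.001, -0.001]
ft_force: [-0.5, 0.0, -2.1]
grip_width: 0.242
grasp_force: 90.1
```

```bash
python3 st.py
```

```text
t 20.3 world [547.1 112.  176.6] fix 0.1 15.7 psi 99.65 tilt 0.12 f [-0.5  0.  -2.1] w 20.6 g 90.1 j7 -0.33
```

arm_command(
  series="1 -0.1245 -0.0317 0 0; 1 -0.1245 -0.0317 0 0; 1 -0.1245 -0.0317 0 0; 1 -0.1245 -0.0317 0 0; 1 -0.1245 -0.0317 0 0; 1 -0.1245 -0.0317 0 0; 1 -0.1245 -0.0317 0 0; 1 -0.1245 -0.0317 0 0; 1 -0.1245 -0.0317 0 0; 1 -0.1245 -0.0317 0 0",
)

```text
clock: 21.55
position: [0.5056, -0.4013, 0.1766]
ee_rot: [0.645, 0.764, -0.0, -0.001]
ft_force: [1.0, 0.0, -2.1]
grip_width: 0.238
grasp_force: 90.0
```

arm_command(
  series="1 0 0 0 0.041; 1 0 0 0.1 0; 1 0 0 0.1 0; 1 0 0 0.1 0; 1 0 0 0.05 0; 1 0 0 0.01 0; 1 0 0 0 0; 1 0 0 0 0; 1 0 0 0 0; 1 0 0 0 0",
)

```text
clock: 22.8
position: [0.5064, -0.4001, 0.0345]
ee_rot: [0.693, 0.721, -0.0, 0.0]
ft_force: [-1.1, 0.8, -2.4]
grip_width: 0.24
grasp_force: 90.0
```

```bash
python3 st.py
```

```text
t 22.8 world [ 506.4 -400.1   34.5] fix -127.2 -482.0 psi 92.26 tilt 0.05 f [-1.1  0.8 -2.4] w 20.4 g 90.0 j7 0.39
```

arm_command(
  series="1 0 0 0.013 0; 1 0 0 0.012 0; 1 0 0 0 0; 0.5 0 0 0 0; 0.5 0 0 0 0; 0.5 0 0 0 0; 0.5 0 0 -0.1 0; 0.5 0 0 -0.1 0; 0.5 0 0 -0.1 0; 0.5 0 0 0 0",
)

```text
clock: 24.05
position: [0.508, -0.4008, 0.1478]
ee_rot: [0.693, 0.721, 0.0, 0.003]
ft_force: [1.2, -0.2, -0.3]
grip_width: 0.503
grasp_force: 0.0
```

```bash
python3 st.py; python3 -c "
from h import *
c=snap('top','pics/t5.png'); p=c['pixels'][140:280,300:480]; cv2.imwrite('pics/t5.png',cv2.cvtColor(cv2.resize(p,None,fx=4,fy=4,interpolation=2),4))"
```

```text
t 24.05 world [ 508.  -400.8  147.8] fix -125.8 -482.9 psi 92.27 tilt 0.36 f [ 1.2 -0.2 -0.3] w 42.8 g 0.0 j7 0.44
```

View pics/t5.png

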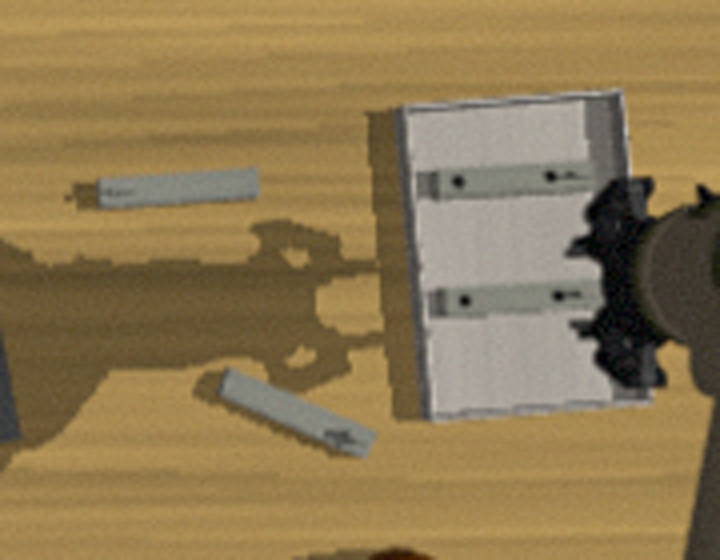

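Both finished tubes lie flat and apart in the tray at crop (510,180) and (515,298). I'll measure the two new tubes by contour, which saves pictures.

```bash
cat > tub.py <<'E'
from h import *; import sys
c=snap('top','pics/tmp.png') if len(sys.argv)<2 else ld('top')
im=c['pixels']; hsv=cv2.cvtColor(im,cv2.COLOR_RGB2HSV)
m=((hsv[...,1]<75)&(hsv[...,2]>80)).astype(np.uint8); k=np.zeros_like(m); k[140:290,300:397]=1; m*=k
m=cv2.resize(m*255,None,fx=4,fy=4,interpolation=cv2.INTER_LINEAR); m=(m>127).astype(np.uint8)
for ct in cv2.findContours(m,0,1)[0]:
    if cv2.contourArea(ct)<1500: continue
    b=(cv2.boxPoints(cv2.minAreaRect(ct))+.5)/4-.5
    w=np.array([at(c,q,.022)[:2] for q in b]); e=[w[1]-w[0],w[2]-w[1]]; L=max(e,key=np.linalg.norm)
    print("c",w.mean(0).round(4),"size",[round(np.linalg.norm(x),4) for x in e],"ang",np.degrees(np.arctan2(L[1],L[0])).round(1)%180,"px",b.mean(0).round(1))
E
python3 tub.py x
```

```text
c [ 0.4212 -0.2244] size [np.float64(0.0275), np.float64(0.1256)] ang 65.6 px [373.6 242.7]
c [ 0.5906 -0.1388] size [np.float64(0.124), np.float64(0.0252)] ang 93.4 px [344.  186.6]
```

```bash
python3 - <<'E'
from h import *
c=ld('top'); f=lambda p:at(c,(300+(p[0]+.5)/4-.5,140+(p[1]+.5)/4-.5),.022)[:2]
for a,b in (((226,385),(368,441)),((99,194),(258,184))):
    A,B=f(a),f(b); d=B-A; print((A+B)/2,np.linalg.norm(d),np.degrees(np.arctan2(d[1],d[0])))
E
python3 st.py
```

```text
[ 0.42075369 -0.22517613] 0.11441040406544815 -112.2052412809191
[ 0.58984822 -0.13937899] 0.12012966117160066 -86.99674238258433
t 24.1 world [ 506.9 -400.3  145.5] fix -126.7 -482.3 psi 92.27 tilt 0.17 f [-0.4  0.1 -0.9] w 42.9 g 0.0 j7 0.44
```

arm_command(
  series="0.35 0 0 0 0.047; 0.35 0 0 0 0.047; 0.35 0 0 0 0.0465; 0.35 0.08 -0.092 0 0; 0.35 0.08 -0.092 0 0; 0.35 0.08 -0.0925 0 0; 0.35 0.08 -0.0925 0 0; 0.35 0 0 0.08 0; 0.35 0 0 0.07 0; 0.35 0 0 0 0",
)

```text
clock: 25.35
position: [0.4186, -0.2234, 0.0817]
ee_rot: [0.834, 0.552, -0.001, -0.002]
ft_force: [-0.8, -0.3, 0.7]
grip_width: 0.648
grasp_force: 0.0
```

```bash
python3 st.py; python3 -c "
from h import *
c=snap('side','pics/s6.png'); p=c['pixels'][120:260,230:420]; cv2.imwrite('pics/s6.png',cv2.cvtColor(cv2.resize(p,None,fx=4,fy=4,interpolation=2),4))"
```

```text
t 25.35 world [ 418.6 -223.4   81.7] fix -183.6 -292.9 psi 66.99 tilt 0.29 f [-0.8 -0.3  0.7] w 55.1 g 0.0 j7 -0.14
```

View pics/s6.png

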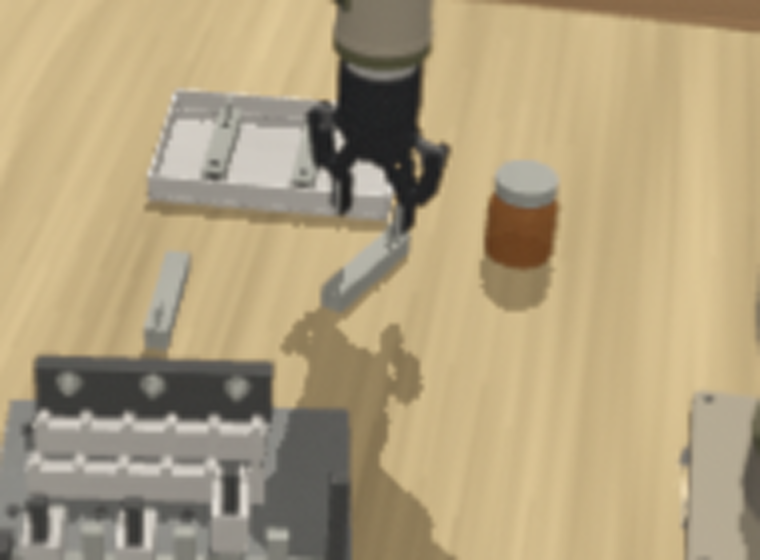

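The open gripper hangs above the nearer tube at about (370,270), clear of the jar. I'll lower and grip.

arm_command(
  series="0.35 0.003 0.003 0.05 0; 0.35 0 0 0.05 0; 0.35 0 0 0.03 0; 0.35 0 0 0.014 0; 1 0 0 0 0; 1 0 0 0 0; 1 0 0 0 0; 1 0 0 0 0; 1 0 0 0 0; 1 0 0 0 0",
)

```text
clock: 26.65
position: [0.4226, -0.224, 0.0274]
ee_rot: [0.834, 0.552, 0.0, 0.001]
ft_force: [-2.0, 1.2, 5.8]
grip_width: 0.23
grasp_force: 88.8
```

arm_command(
  series="1 0 0 -0.1 0; 1 0 0 -0.1 0; 1 0 0 -0.1 0; 1 0 0 -0.08 0; 1 0 0 0 -0.046; 1 0 0 0 -0.046; 1 0 0 0 -0.046; 1 0 0 0 -0.0435; 1 0 0 0 0; 1 0 0 0 0",
)

```text
clock: 27.9
position: [0.422, -0.2237, 0.1784]
ee_rot: [0.646, 0.763, -0.0, 0.0]
ft_force: [0.0, -0.2, -3.2]
grip_width: 0.226
grasp_force: 89.1
```

```bash
python3 st.py
```

```text
t 27.9 world [ 422.  -223.7  178.4] fix -180.4 -293.8 psi 99.48 tilt 0.01 f [ 0.  -0.2 -3.2] w 19.2 g 89.1 j7 0.5
```

arm_command(
  series="1 0.0978 0.0786 0 0; 1 0.0978 0.0786 0 0; 1 0.0978 0.0786 0 0; 1 0.0978 0.0786 0 0; 1 0.0978 0.0786 0 0; 1 0.0978 0.0786 0 0; 1 0.0978 0.0786 0 0; 1 0.0978 0.0786 0 -0.001; 1 0 0 0.07 0; 1 0 0 0 0",
)

```text
clock: 29.15
position: [0.6163, 0.1267, 0.148]
ee_rot: [0.644, 0.765, -0.002, -0.001]
ft_force: [-0.5, -0.7, -2.0]
grip_width: 0.23
grasp_force: 89.1
```

```bash
python3 st.py; python3 -c "
from h import *
c=snap('side','pics/s7.png'); p=c['pixels'][150:290,200:390]; cv2.imwrite('pics/s7.png',cv2.cvtColor(cv2.resize(p,None,fx=4,fy=4,interpolation=2),4)); snap('top','pics/t7.png')"
```

```text
t 29.15 world [616.3 126.7 148. ] fix 70.8 18.4 psi 99.77 tilt 0.25 f [-0.5 -0.7 -2. ] w 19.5 g 89.1 j7 -0.38
```

View pics/s7.png

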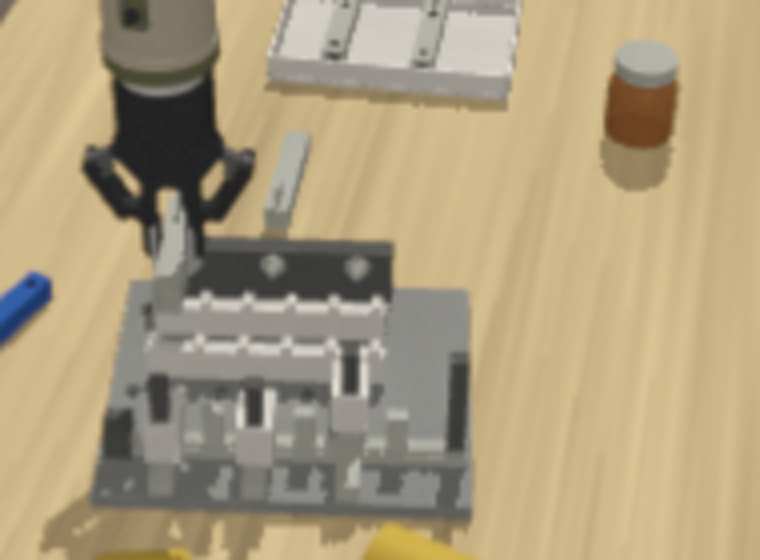

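```bash
python3 - <<'E'
from h import *
from fit import w
c=ld("side"); p=[.5497,.0965,.1711]
for n,f in (("nearbot",(.0708,.0784,.121)),("neartop",(.0708,.0784,.143)),("fartop",(.0708,-.0416,.143)),("lugtop",(.0708,-.0266,.161)),("farbot",(.0708,-.0416,.121))):
    print(n,((proj(c,w(p,f))[0]-[200,150])*4).round())
E
python3 - <<'E'
import cv2
i=cv2.imread('pics/s7.png')[170:340,80:280]; cv2.imwrite('pics/s7b.png',cv2.resize(i,None,fx=3,fy=3))
E
```

```text
nearbot [165. 314.]
neartop [163. 292.]
fartop [180. 194.]
lugtop [177. 187.]
farbot [182. 215.]
```

View pics/s7b.png

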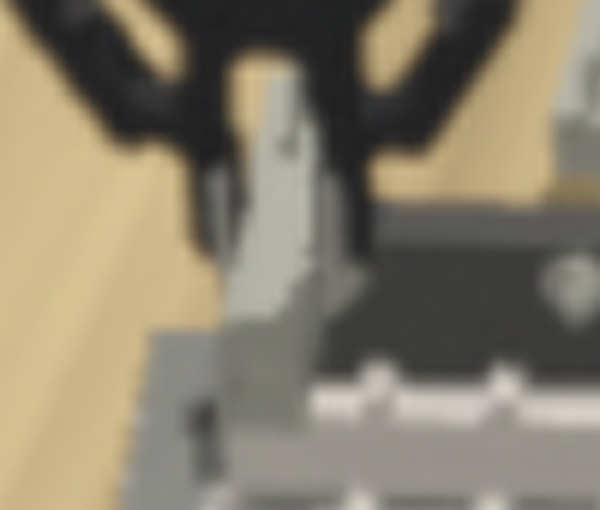

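The tube's near-end bottom at (168,313) and far end at (177,190) match the prediction for a level tube over station 2, so I'll lower it.

arm_command(
  series="1 0 0 0.08 0; 1 0 0 0.05 0; 1 0 0 0.02 0; 1 0 0 0.015 0; 1 0 0 0 0; 1 0 0 0.01 0; 1 0 0 0 0; 1 0 0 0 0; 1 0 0 0 0; 1 0 0 0 0",
)

```text
clock: 30.5
position: [0.6176, 0.127, 0.0804]
ee_rot: [0.644, 0.765, 0.0, 0.0]
ft_force: [-0.4, -0.1, -2.6]
grip_width: 0.23
grasp_force: 89.3
```

```bash
python3 st.py
```

```text
t 30.5 world [617.6 127.   80.4] fix 72.1 18.5 psi 99.83 tilt 0.01 f [-0.4 -0.1 -2.6] w 19.6 g 89.3 j7 -0.41
```

arm_command(
  series="1 0 -0.003 0 0; 1 0 0 0.006 0; 1 0 0 0.006 0; 1 0 0 0.005 0; 1 0 0 0.003 0; 1 0 0 0 0; 1 0 0 0 0; 1 0 0 0 0; 1 0 0 0 0; 1 0 0 0 0",
)

```text
clock: 31.75
position: [0.6164, 0.1268, 0.0723]
ee_rot: [0.644, 0.765, -0.0, 0.0]
ft_force: [-0.5, 0.4, -2.9]
grip_width: 0.232
grasp_force: 89.3
```

```bash
python3 st.py
```

```text
t 31.75 world [616.4 126.8  72.3] fix 70.9 18.5 psi 99.83 tilt 0.01 f [-0.5  0.4 -2.9] w 19.7 g 89.3 j7 -0.42
```

arm_command(
  series="1 0 0 0.004 0; 1 0 0 0 0; 0.5 0 0 0 0; 0.5 0 0 0 0; 0.5 0 0 -0.07 0; 0.5 0 0 -0.08 0; 0.5 0 0 -0.07 0; 0.5 0.1 0 0 0; 0.5 0.1 0 0 0; 0.5 0.1 0 0 0",
)

```text
clock: 33.0
position: [0.5957, 0.2461, 0.1589]
ee_rot: [0.644, 0.765, 0.0, 0.0]
ft_force: [0.1, -0.6, 0.1]
grip_width: 0.506
grasp_force: 0.0
```

arm_command(
  series="0.5 0 0 0.07 0; 0.5 0 0 0.07 0; 0.5 0 0 0.005 0; 1 0 0 0 0; 1 0 0 0 0; 1 0 0 0 0; 1 -0.02 0 0 0; 1 -0.02 0 0 0; 1 -0.02 0 0 0; 1 0 0 0 0",
)

```text
clock: 34.25
position: [0.6006, 0.2223, 0.1023]
ee_rot: [0.644, 0.765, 0.001, 0.0]
ft_force: [-1.1, 1.8, 6.0]
grip_width: 0.147
grasp_force: 88.7
```

```bash
python3 st.py
```

```text
t 34.25 world [600.6 222.3 102.3] fix 71.5 115.3 psi 99.84 tilt 0.16 f [-1.1  1.8  6. ] w 12.5 g 88.7 j7 -0.56
```

arm_command(
  series="1 -0.006 0 0 0; 1 -0.006 0 0 0; 1 -0.006 0 0 0; 1 -0.006 0 0 0; 1 -0.006 0 0 0; 1 -0.006 0 0 0; 1 -0.005 0 0 0; 1 0 0 0 0; 1 0 0 0 0; 1 0 0 0 0",
)

```text
clock: 35.5
position: [0.6031, 0.2076, 0.1024]
ee_rot: [0.643, 0.766, 0.002, -0.0]
ft_force: [0.3, 6.6, 5.8]
grip_width: 0.141
grasp_force: 88.6
```

```bash
python3 st.py
```

```text
t 35.5 world [603.1 207.6 102.4] fix 71.5 100.4 psi 99.92 tilt 0.23 f [0.3 6.6 5.8] w 12.0 g 88.6 j7 -0.53
```

arm_command(
  series="1 -0.004 0 0 0; 1 -0.004 0 0 0; 1 -0.004 0 0 0; 1 -0.003 0 0 0; 1 0 0 0 0; 1 0 0 0 0; 1 0 0 0 0; 1 0 0 0 0; 1 0 0 0 0; 1 0 0 0 0",
)

```text
clock: 36.75
position: [0.6037, 0.204, 0.1024]
ee_rot: [0.643, 0.766, 0.003, -0.001]
ft_force: [0.9, 14.2, 1.6]
grip_width: 0.144
grasp_force: 88.1
```

```bash
python3 st.py
```

```text
t 36.75 world [603.7 204.  102.4] fix 71.5 96.7 psi 100.02 tilt 0.39 f [ 0.9 14.2  1.6] w 12.3 g 88.1 j7 -0.52
```

```bash
python3 -c "
from h import *
t=snap('top','pics/tmp.png')['pixels'][140:240,195:325]; s=snap('side','pics/tmp2.png')['pixels'][190:290,215:345]
r=lambda p:cv2.resize(p,(780,600),interpolation=2)
a=cv2.resize(t,(390,300),interpolation=2)
m=cv2.resize(t,None,fx=6,fy=6,interpolation=2)[:300,:780]
s=s[:, :]; n=cv2.resize(s,None,fx=6,fy=6,interpolation=2)[:300,:780]
cv2.imwrite('pics/m8.png',cv2.cvtColor(np.vstack([m,n]),4))"
```

```text
(no output)
```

View pics/m8.png

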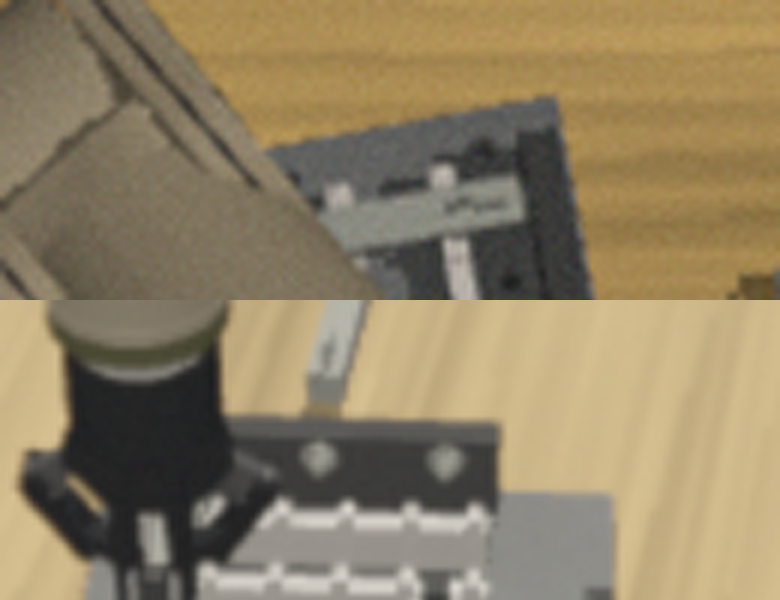

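The tube's lug end is at montage (522,200), the same full-image pixel (282,173) where tube F's was when held. I'll push a little more to confirm it is on the cones.

arm_command(
  series="1 -0.004 0 0 0; 1 -0.004 0 0 0; 1 0 0 0 0; 1 0 0 0 0; 1 0 0 0 0; 1 0 0 0 0; 1 0 0 0 0; 1 0 0 0 0; 1 0 0 0 0; 1 0 0 0 0",
)

```text
clock: 38.1
position: [0.6038, 0.2032, 0.1025]
ee_rot: [0.642, 0.767, 0.004, -0.002]
ft_force: [1.7, 19.3, -0.1]
grip_width: 0.144
grasp_force: 87.8
```

```bash
python3 st.py
```

```text
t 38.1 world [603.8 203.2 102.5] fix 71.4 95.9 psi 100.13 tilt 0.56 f [ 1.7 19.3 -0.1] w 12.2 g 87.8 j7 -0.52
```

It is firmly home: force rises with no travel. I'll release and move toward the second tube.

arm_command(
  series="0.5 0 0 0 0; 0.5 0 0 0 0; 0.5 0 0 -0.08 0; 0.5 0 0 -0.08 0; 0.5 -0.09 -0.018 0 0; 0.5 -0.09 -0.018 0 0; 0.5 -0.09 -0.018 0 0; 0.5 -0.09 -0.018 0 0; 0.35 -0.09 -0.018 0 0; 0.35 -0.09 -0.018 0 0",
)

```text
clock: 39.35
position: [0.5984, -0.0262, 0.1649]
ee_rot: [0.644, 0.765, -0.0, 0.0]
ft_force: [0.6, -0.7, 0.1]
grip_width: 0.652
grasp_force: 0.0
```

```bash
python3 st.py; python3 tub.py
```

```text
t 39.35 world [598.4 -26.2 164.9] fix 27.1 -129.2 psi 99.76 tilt 0.05 f [ 0.6 -0.7  0.1] w 55.4 g 0.0 j7 -0.1
c [ 0.5035 -0.1316] size [np.float64(0.1878), np.float64(0.5148)] ang 15.800000000000011 px [342.2 216.3]
```

```bash
python3 -c "
from h import *
c=ld('top')['pixels']; o=cv2.cvtColor(cv2.imread('pics/top0.png'),4)
d=np.abs(c.astype(int)-o).max(2)[176:198,315:372]
for r in d[::3,::4]: print(*r)"
```

```text
24 19 23 37 29 31 29 30 33 30 29 11 5 9 11
42 30 29 24 23 30 24 34 29 30 31 9 6 9 7
65 53 49 40 33 31 27 21 17 31 6 11 1 14 8
52 31 26 39 28 31 22 14 24 14 27 11 7 6 8
48 31 40 28 18 24 23 27 22 20 28 6 4 7 9
67 19 35 24 17 25 32 32 30 30 25 8 12 11 9
79 75 56 56 46 36 37 29 31 27 31 13 3 9 16
87 68 55 53 37 28 30 30 30 26 27 19 12 10 6
```

Only the arm's shadow differs, so the second tube is where it was.

arm_command(
  series="0.35 0 0 0 0.0376; 0.35 -0.0935 -0.012 0 0; 0.35 -0.0935 -0.012 0 0; 0.35 -0.0935 -0.012 0 0; 0.35 0 0 0.1 0; 0.35 0 0 0.1 0; 0.35 0 0 0.08 0; 0.35 0 0 0.04 0; 0.35 0 0 0.027 0; 0.35 0 0 0 0",
)

```text
clock: 40.65
position: [0.5904, -0.137, 0.0261]
ee_rot: [0.688, 0.726, -0.0, 0.0]
ft_force: [0.3, 0.6, -0.0]
grip_width: 0.647
grasp_force: 0.0
```

```bash
python3 st.py
```

```text
t 40.65 world [ 590.4 -137.    26.1] fix 0.3 -237.0 psi 93.05 tilt 0.01 f [ 0.3  0.6 -0. ] w 55.0 g 0.0 j7 -0.1
```

arm_command(
  series="1 0 0 0 0; 1 0 0 0 0; 1 0 0 0 0; 1 0 0 0 0; 1 0 0 0 0; 1 0 0 -0.05 0; 1 0 0 -0.03 0; 1 0 0 0 0; 1 0 0 0 0; 1 0 0 0 0",
)

```text
clock: 41.9
position: [0.5899, -0.1369, 0.0573]
ee_rot: [0.688, 0.726, -0.0, -0.0]
ft_force: [0.0, 1.5, -2.6]
grip_width: 0.234
grasp_force: 88.5
```

```bash
python3 st.py
```

```text
t 41.9 world [ 589.9 -136.9   57.3] fix -0.1 -236.8 psi 93.06 tilt 0.05 f [ 0.   1.5 -2.6] w 19.8 g 88.5 j7 -0.08
```

The second tube is gripped. Its lug end points at +y, so the final turn needs j7 at about 164°, past the limit. I'll turn it a quarter, set it down, take it again from the other side and turn on.

arm_command(
  series="1 0 0 0 -0.0555; 1 0 0 0 -0.0555; 1 0 0 0 -0.0555; 1 0 0 0 -0.0555; 1 0 0 0 -0.0555; 1 0 0 0 -0.0555; 1 0 0 0 -0.0555; 1 0 0 0 -0.0555; 1 0 0 0 -0.0555; 1 0 0 0 0",
)

```text
clock: 43.15
position: [0.59, -0.1369, 0.0574]
ee_rot: [-0.025, 1.0, 0.0, -0.0]
ft_force: [-0.1, -1.6, -2.8]
grip_width: 0.231
grasp_force: 88.5
```

arm_command(
  series="1 0 0 0.04 0; 1 0 0 0.03 0; 1 0 0 0.004 0; 1 0 0 0 0; 1 0 0 0 0; 0.35 0 0 0 0; 0.35 0 0 0 0; 0.35 0 0 0 0; 0.35 0 0 -0.1 0; 0.35 0 0 -0.1 0",
)

```text
clock: 44.4
position: [0.59, -0.1367, 0.1092]
ee_rot: [-0.026, 1.0, 0.0, -0.0]
ft_force: [0.6, -0.5, -0.4]
grip_width: 0.649
grasp_force: 0.0
```

```bash
python3 st.py
```

```text
t 44.4 world [ 590.  -136.7  109.2] fix 0.0 -236.7 psi -177.02 tilt 0.04 f [ 0.6 -0.5 -0.4] w 55.1 g 0.0 j7 1.38
```

Now a half turn back, then grip again.

arm_command(
  series="0.35 0 0 0 0.0555; 0.35 0 0 0 0.0555; 0.35 0 0 0 0.0555; 0.35 0 0 0 0.0555; 0.35 0 0 0 0.0555; 0.35 0 0 0 0.0555; 0.35 0 0 0 0.0555; 0.35 0 0 0 0.0555; 0.35 0 0 0 0.0555; 0.35 0 0 0 0.0555",
)

```text
clock: 45.65
position: [0.5903, -0.1367, 0.1084]
ee_rot: [0.75, 0.661, 0.0, 0.0]
ft_force: [-0.1, -0.5, -0.6]
grip_width: 0.65
grasp_force: 0.0
```

arm_command(
  series="0.35 0 0 0 0.0555; 0.35 0 0 0 0.0555; 0.35 0 0 0 0.0555; 0.35 0 0 0 0.0555; 0.35 0 0 0 0.0555; 0.35 0 0 0 0.0555; 0.35 0 0 0 0.0555; 0.35 0 0 0 0.0565; 0.35 0 0 0 0; 0.35 0 0 0 0",
)

```text
clock: 46.9
position: [0.5903, -0.1367, 0.1084]
ee_rot: [1.0, 0.028, 0.0, 0.0]
ft_force: [-0.4, -0.8, 0.5]
grip_width: 0.648
grasp_force: 0.0
```

```bash
python3 st.py; python3 tub.py
```

```text
t 46.9 world [ 590.3 -136.7  108.4] fix 0.3 -236.7 psi 3.21 tilt 0.01 f [-0.4 -0.8  0.5] w 55.1 g 0.0 j7 -1.52
c [ 0.5595 -0.1378] size [np.float64(0.0273), np.float64(0.0525)] ang 5.199999999999989 px [343.9 197. ]
c [ 0.5045 -0.2262] size [np.float64(0.1393), np.float64(0.4448)] ang 178.6 px [373.5 215.5]
```

arm_command(
  series="0.35 0 0 0.1 0; 0.35 0 0 0.06 0; 0.35 0 0 0.035 0; 0.35 0 0 0.01 0; 0.35 0 0 0 0; 1 0 0 0 0; 1 0 0 0 0; 1 0 0 0 0; 1 0 0 0 0; 1 0 0 0 0",
)

```text
clock: 48.2
position: [0.5908, -0.137, 0.0274]
ee_rot: [1.0, 0.026, 0.001, 0.0]
ft_force: [-0.8, 0.6, 5.2]
grip_width: 0.228
grasp_force: 89.1
```

```bash
python3 st.py
```

```text
t 48.2 world [ 590.8 -137.    27.4] fix 0.8 -237.1 psi 2.98 tilt 0.08 f [-0.8  0.6  5.2] w 19.4 g 89.1 j7 -1.56
```

arm_command(
  series="1 0 0 -0.1 0; 1 0 0 -0.1 0; 1 0 0 -0.1 0; 1 0 0 -0.08 0; 1 0 0 0 -0.054; 1 0 0 0 -0.054; 1 0 0 0 -0.054; 1 0 0 0 -0.054; 1 0 0 0 -0.054; 1 0 0 0 -0.054",
)

```text
clock: 49.45
position: [0.59, -0.1369, 0.1783]
ee_rot: [0.859, 0.512, -0.0, -0.0]
ft_force: [-0.1, -0.2, -2.6]
grip_width: 0.229
grasp_force: 88.7
```

arm_command(
  series="1 0 0 0 -0.054; 1 0 0 0 -0.054; 1 0 0 0 -0.053; 1 0 0 0 -0.052; 1 0 0 0 0; 1 0 0 0 0; 1 0 0 0 0; 1 0 0 0 0; 1 0 0 0 0; 1 0 0 0 0",
)

```text
clock: 50.7
position: [0.5903, -0.1369, 0.1783]
ee_rot: [0.645, 0.764, -0.0, 0.0]
ft_force: [-0.1, 0.3, -1.9]
grip_width: 0.231
grasp_force: 88.7
```

```bash
python3 st.py
```

```text
t 50.7 world [ 590.3 -136.9  178.3] fix 0.2 -236.9 psi 99.62 tilt 0.01 f [-0.1  0.3 -1.9] w 19.6 g 88.7 j7 0.1
```

arm_command(
  series="1 0.1064 0 0 0; 1 0.1064 0 0 0; 1 0.1064 0 0 0; 1 0.1064 0 0 0; 1 0.1064 0 0 0; 1 0.1065 0.002 0 -0.001; 1 0 0 0.1 0; 1 0 0 0.08 0; 1 0 0 0.05 0; 1 0 0 0 0",
)

```text
clock: 51.95
position: [0.5477, 0.1148, 0.0854]
ee_rot: [0.644, 0.765, -0.001, -0.001]
ft_force: [-0.5, -0.2, -1.9]
grip_width: 0.228
grasp_force: 88.7
```

```bash
python3 st.py
```

```text
t 51.95 world [547.7 114.8  85.4] fix 1.2 18.4 psi 99.81 tilt 0.12 f [-0.5 -0.2 -1.9] w 19.4 g 88.7 j7 -0.4
```

arm_command(
  series="1 0 0 0.01 0; 1 0 0 0.008 0; 1 0 0 0.006 0; 1 0 0 0.006 0; 1 0 0 0.004 0; 1 0 0 0 0; 1 0 0 0 0; 1 0 0 0 0; 1 0 0 0 0; 1 0 0 0 0",
)

```text
clock: 53.2
position: [0.5483, 0.115, 0.0727]
ee_rot: [0.644, 0.765, -0.0, 0.0]
ft_force: [0.4, -0.5, -3.3]
grip_width: 0.227
grasp_force: 88.7
```

```bash
python3 st.py
```

```text
t 53.2 world [548.3 115.   72.7] fix 1.8 18.5 psi 99.81 tilt 0.01 f [ 0.4 -0.5 -3.3] w 19.3 g 88.7 j7 -0.41
```

arm_command(
  series="1 0 0 0.004 0; 1 0 0 0 0; 0.5 0 0 0 0; 0.5 0 0 0 0; 0.5 0 0 -0.07 0; 0.5 0 0 -0.08 0; 0.5 0 0 -0.07 0; 0.5 0.098 0 0 0; 0.5 0.098 -0.001 0 0; 0.5 0.097 0 0 0",
)

```text
clock: 54.45
position: [0.5278, 0.2315, 0.1594]
ee_rot: [0.644, 0.765, 0.0, 0.0]
ft_force: [0.6, 0.3, -0.1]
grip_width: 0.502
grasp_force: 0.0
```

arm_command(
  series="0.5 0 0 0.07 0; 0.5 0 0 0.07 0; 0.5 0 0 0.005 0; 1 0 0 0 0; 1 0 0 0 0; 1 0 0 0 0; 1 -0.02 0 0 0; 1 -0.02 0 0 0; 1 -0.02 0 0 0; 1 0 0 0 0",
)

```text
clock: 55.7
position: [0.5321, 0.2078, 0.1027]
ee_rot: [0.644, 0.765, 0.001, -0.0]
ft_force: [-4.8, 2.8, 4.9]
grip_width: 0.146
grasp_force: 88.7
```

arm_command(
  series="1 -0.006 0 0 0; 1 -0.006 0 0 0; 1 -0.006 0 0 0; 1 -0.006 0 0 0; 1 -0.006 0 0 0; 1 -0.004 0 0 0; 1 0 0 0 0; 1 0 0 0 0; 1 0 0 0 0; 1 0 0 0 0",
)

```text
clock: 56.95
position: [0.5342, 0.1955, 0.1026]
ee_rot: [0.643, 0.765, 0.001, -0.0]
ft_force: [-4.6, 6.1, 5.0]
grip_width: 0.141
grasp_force: 88.8
```

```bash
python3 st.py
```

```text
t 56.95 world [534.2 195.5 102.6] fix 1.6 100.2 psi 99.9 tilt 0.15 f [-4.6  6.1  5. ] w 12.0 g 88.8 j7 -0.54
```

arm_command(
  series="1 -0.004 0 0 0; 1 -0.004 0 0 0; 1 -0.004 0 0 0; 1 -0.004 0 0 0; 1 -0.004 0 0 0; 1 0 0 0 0; 1 0 0 0 0; 1 0 0 0 0; 1 0 0 0 0; 1 0 0 0 0",
)

```text
clock: 58.2
position: [0.5353, 0.1893, 0.1027]
ee_rot: [0.643, 0.766, 0.002, -0.001]
ft_force: [-4.1, 11.0, 2.8]
grip_width: 0.146
grasp_force: 88.4
```

```bash
python3 st.py
```

```text
t 58.2 world [535.3 189.3 102.7] fix 1.6 93.9 psi 99.98 tilt 0.28 f [-4.1 11.   2.8] w 12.4 g 88.4 j7 -0.53
```

arm_command(
  series="1 -0.004 0 0 0; 1 -0.004 0 0 0; 1 0 0 0 0; 1 0 0 0 0; 1 0 0 0 0; 1 0 0 0 0; 1 0 0 0 0; 1 0 0 0 0; 1 0 0 0 0; 1 0 0 0 0",
)

```text
clock: 59.45
position: [0.5354, 0.1885, 0.1027]
ee_rot: [0.642, 0.767, 0.004, -0.002]
ft_force: [-3.4, 19.0, -1.4]
grip_width: 0.142
grasp_force: 87.8
```

```bash
python3 st.py
```

```text
t 59.45 world [535.4 188.5 102.7] fix 1.6 93.1 psi 100.09 tilt 0.46 f [-3.4 19.  -1.4] w 12.0 g 87.8 j7 -0.52
```

arm_command(
  series="0.5 0 0 0 0; 0.5 0 0 0 0; 0.5 0 0 -0.07 0; 0.5 0 0 -0.08 0; 0.5 0 -0.095 0 0; 0.5 0 -0.095 0 0; 0.5 0.02 -0.095 0 0; 0.5 0.02 -0.095 0 0; 0.5 0 0 0 0; 0.5 0 0 0 0",
)

```text
clock: 60.7
position: [0.3846, 0.1717, 0.1616]
ee_rot: [0.644, 0.765, 0.0, 0.001]
ft_force: [0.4, -0.4, -0.7]
grip_width: 0.499
grasp_force: 0.0
```

```bash
python3 st.py; python3 -c "
from h import *
a=ld('side')
n=snap('side','pics/tmp2.png')['pixels'][205:280,218:298]; o=cv2.cvtColor(cv2.imread('pics/side0.png'),4)[205:280,218:298]
t=snap('top','pics/tmp.png')['pixels'][150:190,195:305];t0=cv2.cvtColor(cv2.imread('pics/top0.png'),4)[150:210,195:305]
f=lambda p:cv2.resize(p,(400,375),interpolation=2)
g=lambda p:cv2.resize(p,(400,218),interpolation=2)
t=ld('top')['pixels'][150:210,195:305]
cv2.imwrite('pics/m9.png',cv2.cvtColor(np.vstack([np.hstack([f(o),f(n)]),np.hstack([g(t0),g(t)])]),4))"
```

```text
t 60.7 world [384.6 171.7 161.6] fix -149.8 102.2 psi 99.75 tilt 0.1 f [ 0.4 -0.4 -0.7] w 42.4 g 0.0 j7 -0.34
```

View pics/m9.png

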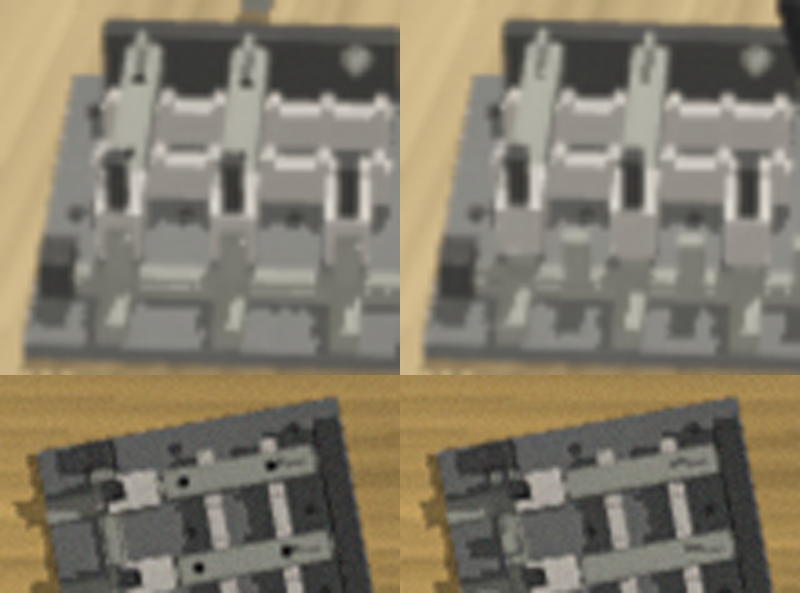

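The new tubes (right) sit at the same pixels as the finished ones did (left), with the tailstock posts unchanged. Now the bolt.

arm_command(
  series="0.5 0.027 0 0 0; 0.5 0 0 0.07 0; 0.5 0 0 0.067 0; 1 0 0 0 0; 1 0 0 0 0; 1 0 0 0 0; 1 0 0.025 0 0; 1 0 0.025 0 0; 1 0 0.02 0 0; 1 0 0 0 0",
)

```text
clock: 62.05
position: [0.41, 0.1886, 0.1069]
ee_rot: [0.644, 0.765, 0.001, -0.0]
ft_force: [2.0, 5.3, -4.4]
grip_width: 0.147
grasp_force: 88.3
```

```bash
python3 st.py
```

```text
t 62.05 world [410.  188.6 106.9] fix -122.0 114.6 psi 99.84 tilt 0.09 f [ 2.   5.3 -4.4] w 12.5 g 88.3 j7 -0.52
```

arm_command(
  series="1 0 0.008 0 0; 1 0 0.007 0 0; 1 0 0.006 0 0; 1 0 0.006 0 0; 1 0 0 0 0; 1 0 0 0 0; 1 0 0 0 0; 1 0 0 0 0; 1 0 0 0 0; 1 0 0 0 0",
)

```text
clock: 63.3
position: [0.4185, 0.1901, 0.1068]
ee_rot: [0.644, 0.765, -0.001, -0.001]
ft_force: [-12.9, 2.4, 8.2]
grip_width: 0.147
grasp_force: 90.2
```

```bash
python3 st.py
```

```text
t 63.3 world [418.5 190.1 106.8] fix -113.3 114.6 psi 99.87 tilt 0.15 f [-12.9   2.4   8.2] w 12.5 g 90.2 j7 -0.54
```

arm_command(
  series="1 0 0.006 0 0; 1 0 0.004 0 0; 1 0 0 0 0; 1 0 0 0 0; 0.5 0 0 0 0; 0.5 0 0 0 0; 0.5 0 0 -0.08 0; 0.5 0 0 -0.1 0; 0.5 0 0 -0.1 0; 0.5 0 0 0 0",
)

```text
clock: 64.55
position: [0.426, 0.1905, 0.2213]
ee_rot: [0.644, 0.765, 0.002, 0.002]
ft_force: [-1.1, -0.3, 0.0]
grip_width: 0.5
grasp_force: 0.0
```

```bash
python3 st.py; python3 - <<'E'
from h import *
n=snap('side','pics/tmp3.png')['pixels'].astype(int); o=cv2.cvtColor(cv2.imread('pics/side0.png'),4).astype(int)
# dark bolt post: column centroid rows 240-258, cols 296-312
for im in (o,n):
    g=im.sum(2)[242:258,292:316]; m=g<240; print(m.sum(), (np.argwhere(m).mean(0)+[242,292]).round(2))
# bolt teeth/tail region diff
d=np.abs(o-n).max(2)[235:270,225:290]; print(d.mean(),(d>50).sum(), np.argwhere(d>50)[:20].tolist())
E
```

```text
t 64.55 world [426.  190.5 221.3] fix -105.9 113.7 psi 99.75 tilt 0.34 f [-1.1 -0.3  0. ] w 42.5 g 0.0 j7 -0.39
60 [249.12 302.33]
58 [249.4  302.07]
3.517802197802198 2 [[0, 19], [12, 20]]
```

The bolt post is back at its starting pixel and the tailstock area matches the first picture. Handing in.

arm_command(
  series="0.5 0 0 -0.05 0; 0.5 0 0 0 0; 0.5 0 0 0 0; 0.5 0 0 0 0; 0.5 0 0 0 0; 0.5 0 0 0 0; 0.5 0 0 0 0; 0.5 0 0 0 0; 0.5 0 0 0 0; 0.5 0 0 0 0",
)

```text
clock: 65.85
position: [0.4241, 0.1902, 0.2383]
ee_rot: [0.644, 0.765, -0.0, 0.0]
ft_force: [0.6, -0.1, 0.3]
grip_width: 0.5
grasp_force: 0.0
```

```bash
python3 -c "
from workcell import manip
print(manip.hand_in())"
```

```text
the job is handed in; nothing more can be done
None
```

I handed the job in at about 66 s, no verdict returned: both new tubes are on their centres in stations 1 and 2, both finished tubes are flat in the tray, all tailstocks are forward, and the bolt is back in its keeper and released.

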